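# Push a covered sample dish home through the dock's sprung flap

## Task

Put the covered moisture dish down on the open apron of the white sample dock and let go of it, then push it from behind with the fingertips (shut, or a little apart to cradle it) through the blue sprung double flap, and gently on until it is fully home against the cushioned stop inside. The stop is hidden under the hood at a different depth every time, so feel for it: press the dish against it with about 8 N (never more than 18 N), hold that for a second, then withdraw so that the flap shuts behind the dish. Keep the dish level, do not force the dock, and leave the two open dishes where they are.

Things in the scene. Friction and masses are not known exactly. Their poses are not given: they have to be found in the camera images.
- sample_dish_center (a point): centre (half-way up, 12 mm above its underside) of the covered moisture dish: round, grey aluminium, with a domed lid, 68 mm across at the lid's rim (17 to 24 mm up), 64 mm across below, 24 mm high, about 60 g; z up. It is the only lidded one of three similar dishes, which change places. Grasp it across its diameter.
- sample_dish: the same covered dish; origin at the centre of its underside, z up
- empty_dish_a: open empty aluminium dish, 64 mm across, 21 mm high; leave it alone. Origin at the centre of its underside
- empty_dish_b: second open empty aluminium dish, 64 mm across, 21 mm high; leave it alone. Origin at the centre of its underside
- dock: sample dock fixed to the bench: white hood behind a grey apron. Origin on the bench top, midway across the flap; x points into the hood (the way the dish is pushed), y to the left seen from the apron, z up. Floor plate 140 mm wide, 4 mm thick, x = -130 to 165 mm. Hood x = 0 to 165 mm, 102 mm wide, 40 mm high; inside, a straight lane 83 mm wide between the flap hinges, 90 mm behind
- dock_apron (a point): middle of the apron, on its surface 4 mm above the bench, 80 mm before the flap (dock x = -80 mm); axes as the dock's. The open apron is dock x = -130 to -40 mm; between it and the flap two flared guides, 34 mm high (x = -37 to -4 mm), narrow from 102 to 75 mm and centre the dish
- dock_slot_end (a point): closed far end of the slot in the hood's roof, on the roof's top (40 mm above the bench; the roof is 4 mm thick), dock x = 87 mm; axes as the dock's. The slot is 56 mm wide, open at the flap end, so that upright fingers, shut or about 20 mm apart, can follow the dish inside with their tips 4 to 20 mm above the floor plate; two tips apart steer the round dish better
- dock_clear (a point): point on the lane's floor, dock x = 68 mm: a dish whose centre is beyond it is clear of the closing flap. The hidden stop meets the dish with the dish's centre 7 to 37 mm beyond this point, new every time. Its cushion yields 1 mm per 1.5 N (9 mm at most) and slowly pushes the dish back as far when let off. Draw the fingers back 10 to 15 mm before lifting them out, or they drag the dish up
- flap_left (a joint): left leaf of the blue double flap, 40 mm wide and 28 mm high, hinged on an upright pin at x = 0, y = 41.5 mm of the dock; rad, 0 = shut, grows as it swings into the hood, to 1.6. A spring shuts it. Pushing the dish through both leaves takes about 2 to 10 N; fingers may be lifted straight out while the leaves rest on them.
- flap_right (a joint): right leaf, the mirror image, hinged at y = -41.5 mm; rad, 0 = shut, grows as it swings into the hood, to 1.6. A spring shuts it.
There are look-alikes about, which are no part of the job. What is shaped like the sample_dish but purple is not meant.

How it is judged:
On the way, in this order (a step that is already met when the one before it is completed fails the run):
1. the covered dish stands on the dock's apron in front of the shut flap, let go (x of sample_dish_center in the frame of dock between -0.13 and -0.03 m and y of sample_dish_center in the frame of dock between -0.045 and 0.045 m and z of sample_dish_center in the frame of dock below 0.022 m and angle between sample_dish_center's own z axis and vertical below 0.1 rad and contact force between the fingers and sample_dish below 0.1 N and value of joint each of flap_left, flap_right below 0.1 rad), for 0.2 s.
2. the dish, wholly past the flap, is pressed by the fingers at 5 N or more and stands still: it is home against the stop (x of sample_dish_center in the frame of dock above 0.068 m and contact force between the fingers and sample_dish above 5 N and linear speed of sample_dish below 0.004 m/s), for 0.3 s.
At the end, for the whole second after the job is handed in: The covered dish lies flat (within 0.1 rad), at rest and released on the dock's floor inside the hood, its centre more than 68 mm behind the flap and within 20 mm of the lane's middle, where it was pressed home against the stop; both flap leaves are shut to within 0.08 rad (x of sample_dish_center in the frame of dock above 0.068 m and y of sample_dish_center in the frame of dock between -0.02 and 0.02 m and z of sample_dish_center in the frame of dock between 0.01 and 0.022 m and angle between sample_dish_center's own z axis and vertical below 0.1 rad and value of joint each of flap_left, flap_right below 0.08 rad and linear speed of sample_dish below 0.01 m/s and contact force between the fingers and sample_dish below 0.1 N); the robot touches nothing.
It fails at once if the fingers push the dish with more than 18 N once it is at or in the flap (its centre less than 40 mm before it, or beyond) (x of sample_dish_center in the frame of dock above -0.04 m and z of sample_dish_center in the frame of dock below 0.04 m and contact force between the fingers and sample_dish above 18 N).
It fails at once if the robot presses on the dock or its flap with more than 20 N (contact force between the arm and dock above 20 N).
It fails at once if the fingers press on the dock or its flap with more than 20 N (contact force between the fingers and dock above 20 N).
It fails at once if the covered dish is tipped by more than 0.5 rad (angle between sample_dish_center's own z axis and vertical above 0.5 rad).
It fails at once if an open dish is moved by more than 30 mm (distance of any of empty_dish_a, empty_dish_b from where it was at the start of the episode above 0.03 m).
It also fails if it takes over 69 s, if anything falls off the work surface, if the arm or the gripper's body presses on something with over 40 N, if the wrist force passes 120 N, or if a joint passes its speed limit or range.

## Robot

A 7-joint arm with a two-finger parallel gripper is mounted at the origin on a cart in front of the work surface, level with it; the furniture and walls round the work are solid. World frame = base frame: x ahead of the robot, y to its left, z up, the work surface at z = 0. Lengths are in m, angles in rad, forces in N, time in s.
With the tool pointing down it reaches from about 0.4 to 0.85 m from the base axis. Payload 4.4 kg.
Tool frame: the origin (TCP) lies at the very end of the fingers, on their centre line; the grasp point (between the pads) lies 19 mm behind it; z points along the fingers, y is the line along which they close (so a half turn about z gives the same grasp; the last joint's range is limited). The gripper opens to 94 mm and grips with 3 to 60 N. Pads are 16 mm wide; open, the fingers measure 119 mm over their backs; the gripper's body (75 mm by 177 mm) begins 78 mm behind the grasp point.
Start: joints at [1.219, 0.628, 0.038, 1.517, -0.027, 0.996, -0.02], TCP at [0.183, -0.624, 0.17] pointing down, gripper open.
Joint ranges: [-3.06, 3.06], [-0.37, 2.12], [-1.25, 1.32], [0.18, 2.47], [-1.1, 4.24], [0.23, 1.98], [-2.94, 2.94]. Speed limits (rad/s): [2.57, 2.57, 3.14, 3.14, 3.14, 3.14, 3.14].

## Interface

Orientations are given as a unit quaternion [w, x, y, z].
In Python, from station import robot, camera, calibration, look_for, spot_point gives the robot as it stands.
- The arm moves only by the shell command python3 -m jog 'ROWS' [FORCE]. ROWS is JSON, a list of rows, each a list of 5 numbers: the shift along the world's x, y, z in cm, then the turn about the world's z in degrees, then the finger opening in cm, from 0 to 9.4. A call has 1 to 8 rows; each row is the pose to reach, as a shift and turn from the pose commanded when the call began; what a row does not reach only later rows make up. A row lasts 1/12 s, in which the tool goes at most 41.7 mm and 7.16 degrees, less where a joint would pass 70% of its speed; a pose out of reach is approached as far as the arm can. A call with a gripper value outside its range is refused whole. The fingers move at their own pace and stop on an object; FORCE is the grip in N (left out, the last holds). Time passes only in rows, so rows that repeat a pose let the fingers close. It gives the time, the measured TCP pose, the force, the opening and the grip force at its end, in the units of the state.
- robot.get_obs(): the state, without advancing time (a new reading comes with each control period).
- camera(name): name is "side" or "top"; returns the picture (420x560x3 uint8, red, green, blue); there is no depth.
- calibration(name): a dict with "vfov" (degrees; the focal length in pixels is half the picture's height over the tangent of half this angle, whatever the lens; pixels are square), "cx", "cy" (the principal point, pixels), "pose" (4x4, takes a point from camera to world coordinates). Camera axes: x right, y up, looking along -z (the intrinsics and any distortion apply to the point x, -y, -z); pixel columns grow to the right and rows downward; lengths in m; the calibration is good to about 2 mm. A picture is of the moment at which its call begins. calibration takes no time and is no camera call.
- robot.job_done(): hands the job in; it is judged then, once.
Trained networks look in the newest picture that a camera, given by its name, has taken for a name from the list of things; names that differ only in an ending like _2 or _b are one class to them, and where a whole thing is asked for, a point or a joint stands for the part that bears it (a point fixed in the world has none). Each returns a list of dicts, best first, with "confidence" (0 to 1); they miss things now and then, are a little off and sometimes report something else, mostly with a low value. They report only what shows in the picture. A call takes as long as a camera call. They do not tell look-alikes from the thing itself.
- look_for(camera, thing): "extent" ([left, top, right, bottom] as shares, 0 to 1, of the picture: columns of its width, rows of its height, round what is visible of it).
- spot_point(camera, thing): "at" ([row, column] as shares, 0 to 1, of the picture: columns of its width, rows of its height: a listed point, or the origin of a listed thing).
The state is a dict: "time_s": time; "joint_positions": joint angles; "qvel": joint speeds; "joint_torque": joint torques, N m; "tool_pos": TCP position; "eef_rot": TCP orientation; "contact_force": force on the tool from outside, world axes, zero at the start; "torque": the same for the moment, N m; "opening": opening from 0.0 (shut) to 1.0 (fully open); "grip_force": force on a finger pad.
Only numpy, scipy, OpenCV 4.12 (cv2) and the standard library are available. Lean on these libraries where they do the work, as an engineer would, in place of code of your own. Each camera call takes 0.05 s, during which the arm holds its last target. There are 200 camera calls.

## Working session

There is one attempt and no reset: what is moved stays moved. The work goes in short steps, Python scripts to look and compute and a shell command to move; the robot and the scene stay as the last step left them, time stands still between calls to the robot, and variables do not carry over. Pictures are saved under pics/ and viewed, at most 10 in all, crops included, and the job is handed in when it is done.

```bash
mkdir -p pics
cat > h.py <<'E'
import numpy as np, cv2
from station import robot, camera, calibration, look_for, spot_point
def ray(n,row,col):
    c=calibration(n); f=210/np.tan(np.radians(c['vfov'])/2); P=np.array(c['pose'])
    d=np.array([(col-c['cx'])/f,-(row-c['cy'])/f,-1]); return P[:3,3],P[:3,:3]@d
def onz(n,row,col,z):
    o,d=ray(n,row,col); return o+d*(z-o[2])/d[2]
def px(n,p):
    c=calibration(n); f=210/np.tan(np.radians(c['vfov'])/2); P=np.array(c['pose'])
    q=P[:3,:3].T@(np.array(p)-P[:3,3]); return c['cy']-f*q[1]/-q[2], c['cx']+f*q[0]/-q[2]
def save(n,name): 
    im=camera(n); cv2.imwrite('pics/'+name,im[:,:,::-1]); return im
E
python3 - <<'E'
from h import *
a=save('top','t0.png');b=save('side','s0.png')
cv2.imwrite('pics/both.png',cv2.resize(np.vstack([a,b]),(560,840))[:,:,::-1])
np.set_printoptions(precision=3,suppress=True)
for n in ['top','side']:
    c=calibration(n);print({k:v for k,v in c.items() if k!='pose'});print(np.array(c['pose']))
    for t,z in [('sample_dish_center',.012),('empty_dish_a',0),('dock',0),('dock_apron',.004),('dock_slot_end',.04),('dock_clear',.004)]:
        for r in spot_point(n,t)[:4]:
            rr,cc=r['at'][0]*420,r['at'][1]*560
            print(n,t,round(r['confidence'],2),round(rr),round(cc),onz(n,rr,cc,z))
print(robot.get_obs())
E
```

```text
{'vfov': 57.96328075718352, 'cx': 277.989221710512, 'cy': 212.27167459301103}
[[-0.002  0.996 -0.093  0.447]
 [-1.    -0.003 -0.005  0.049]
 [-0.005  0.093  0.996  0.891]
 [ 0.     0.     0.     1.   ]]
top sample_dish_center 0.77 179 319 [ 0.607 -0.042  0.012]
top sample_dish_center 0.69 192 374 [ 0.578 -0.171  0.012]
top empty_dish_a 0.66 242 327 [ 0.46  -0.062  0.   ]
top dock 0.87 216 195 [0.522 0.25  0.   ]
top dock_apron 0.81 248 209 [0.447 0.215 0.004]
top dock_apron 0.61 248 396 [ 0.447 -0.222  0.004]
top dock_clear 0.84 192 183 [0.58  0.278 0.004]
{'vfov': 57.102962730123735, 'cx': 289.1718702789482, 'cy': 204.91203517005346}
[[ 0.976  0.142 -0.164  0.38 ]
 [-0.216  0.586 -0.781 -0.722]
 [-0.015  0.798  0.603  0.656]
 [ 0.     0.     0.     1.   ]]
side sample_dish_center 0.83 240 325 [ 0.61  -0.047  0.012]
side sample_dish_center 0.73 277 330 [ 0.585 -0.168  0.012]
side empty_dish_a 0.97 257 268 [ 0.465 -0.063  0.   ]
side empty_dish_a 0.61 317 272 [ 0.442 -0.235  0.   ]
side dock_apron 0.63 192 246 [0.448 0.212 0.004]
side dock_slot_end 0.93 164 293 [0.603 0.277 0.04 ]
side dock_clear 0.65 173 286 [0.585 0.29  0.004]
{'time_s': 0.7, 'joint_positions': array([ 1.219,  0.628,  0.038,  1.517, -0.027,  0.996, -0.02 ]), 'qvel': array([-0.001, -0.002,  0.   ,  0.   , -0.001,  0.001,  0.002]), 'joint_torque': array([ -0.001, -54.943,   1.143, -18.691,  -0.052,   0.016,   0.   ]), 'tool_pos': array([ 0.183, -0.624,  0.17 ]), 'eef_rot': array([0.   , 0.99 , 0.142, 0.   ]), 'contact_force': array([ 0.396, -0.264,  0.841]), 'torque': array([-0.006, -0.013,  0.013]), 'grip_force': 0.0, 'opening': 0.9982738888357076}
```

View pics/t0.png

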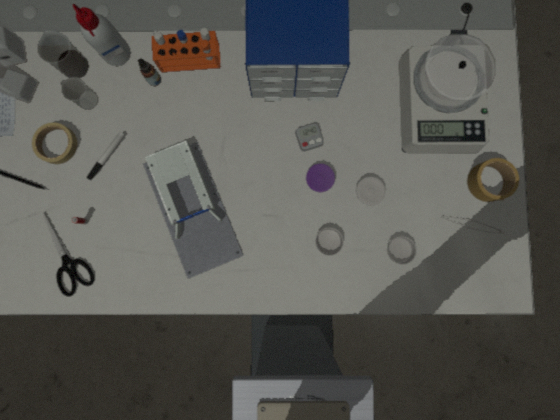

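View pics/s0.png

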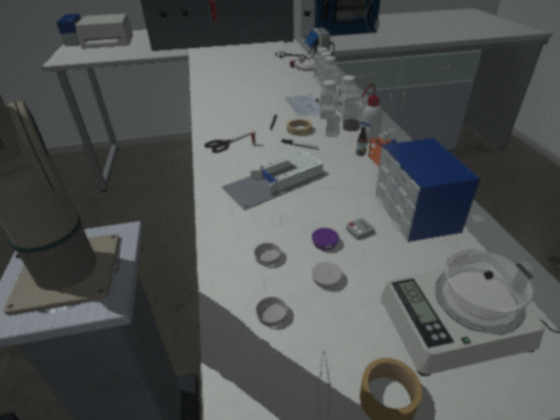

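Top picture: the candidates are the purple lidded dish at (col 320, row 177), which is the decoy, the grey closed one at (371, 190), and open dishes at (330, 238) and (401, 248). The grey lidded one at (371, 190) fits the description. The dock apron is at about (210, 250), with the hood pointing up and left. Next I'll check close crops.

Run:
```python
from h import *
a=cv2.imread('pics/t0.png');b=cv2.imread('pics/s0.png')
d=cv2.resize(a[125:285,135:255],None,fx=3.5,fy=3.5,interpolation=cv2.INTER_CUBIC)
e=cv2.resize(a[150:270,300:420],(280,280),interpolation=cv2.INTER_CUBIC)
f=cv2.resize(b[230:330,250:350],(280,280),interpolation=cv2.INTER_CUBIC)
cv2.imwrite('pics/crop.png',np.hstack([d,np.vstack([e,f])]))
print(d.shape)
```

```text
(560, 420, 3)
```

View pics/crop.png

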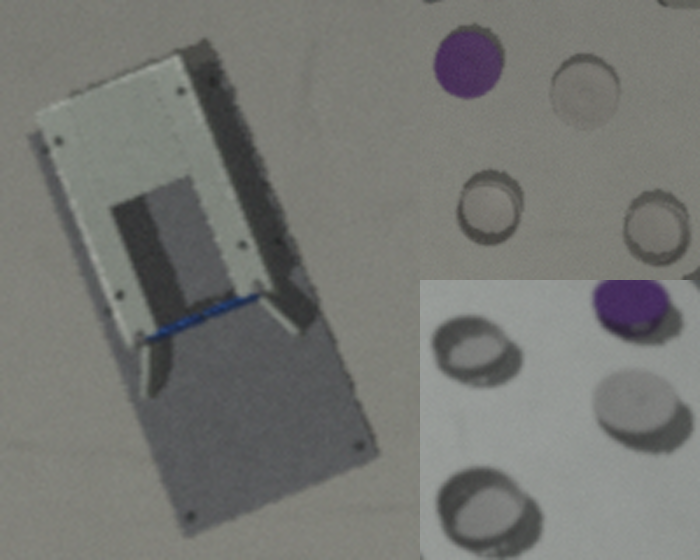

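The crops confirm it: the grey lidded dish (pixel 371, 189) is the target, and the purple and open dishes are not. I'll fit the dock pose from its corners.

Run:
```python
from h import *
from scipy.optimize import least_squares
np.set_printoptions(precision=4,suppress=True)
obs=[((187,537),(-.13,.07,.004)),((378,453),(-.13,-.07,.004)),((207,40),(.165,-.07,.004)),((38,112),(.165,.051,.04)),((182,55),(.165,-.051,.04)),
((110,207),(.087,.028,.04)),((190,178),(.087,-.028,.04)),((147,337),(0,.0415,.032)),((258,295),(0,-.0415,.032))]
def res(p):
    c,s=np.cos(p[2]),np.sin(p[2]);o=[]
    for (u,v),q in obs:
        w=onz('top',v/3.5+125,u/3.5+135,q[2])
        o+=[p[0]+c*q[0]-s*q[1]-w[0],p[1]+s*q[0]+c*q[1]-w[1]]
    return np.array(o)
r=least_squares(res,[.52,.25,.4],loss='soft_l1',f_scale=.003);print(r.x,np.degrees(r.x[2]));print(res(r.x).reshape(-1,2)*1000)
print('dish top',onz('top',189,370.7,.02))
camera('side')
for t in ['sample_dish','sample_dish_center']:
  for q in look_for('side',t)[:3]:
    l,tp,rr,bt=q['extent'];print(t,q['confidence'],onz('side',(tp+bt)*210,(l+rr)*280,.012))
camera('top')
for q in look_for('top','sample_dish')[:3]:
    l,tp,rr,bt=q['extent'];print(q['confidence'],onz('top',(tp+bt)*210,(l+rr)*280,.018))
q=r.x;c,s=np.cos(q[2]),np.sin(q[2])
for x in (-.08,0,.068,.1): print(x,q[0]+c*x,q[1]+s*x)
```

```text
[0.523  0.2475 0.3974] 22.766714872721593
[[ -1.2494   0.4881]
 [ -2.0082  -2.5589]
 [-11.5187  -7.3612]
 [  0.2682   2.7018]
 [  1.9643   2.2241]
 [  0.2769   0.074 ]
 [  3.0251   0.104 ]
 [ -1.0189   2.6572]
 [  3.8819  -2.0958]]
dish top [ 0.5826 -0.1616  0.02  ]
sample_dish 0.69 [ 0.6097 -0.0414  0.012 ]
sample_dish 0.57 [ 0.5823 -0.1606  0.012 ]
sample_dish_center 0.76 [ 0.5824 -0.161   0.012 ]
sample_dish_center 0.7 [ 0.6116 -0.0445  0.012 ]
0.84 [ 0.5773 -0.1568  0.018 ]
0.61 [ 0.6103 -0.043   0.018 ]
-0.08 0.44921969131738093 0.216550983763621
0 0.5229867407101576 0.24750938204072262
0.068 0.5856887326940178 0.273824020576259
0.1 0.6151955524511284 0.28620737988709966
```

```bash
python3 -m jog '[[2.6,3,0,3,9.4],[5.2,6,0,6.5,9.4],[7.8,9,0,6.5,9.4],[10.4,12,0,6.5,9.4],[13,15,0,6.5,9.4],[15.6,18,0,6.5,9.4],[18.2,21,0,6.5,9.4],[20,23.1,0,6.5,9.4]]' 12; python3 -m jog '[[2.5,2.9,0,0,9.4],[5,5.8,0,0,9.4],[7.5,8.7,0,0,9.4],[10,11.6,0,0,9.4],[12.5,14.5,0,0,9.4],[15,17.4,0,0,9.4],[17.5,20.3,0,0,9.4],[19.9,23.1,0,0,9.4]]'
```

```text
time_s: 1.62
tool_pos: [0.3862, -0.3891, 0.1706]
eef_rot: [-0.0, 0.98, 0.2, 0.001]
contact_force: [0.7, 0.3, 0.6]
opening: 0.999
grip_force: 0.0
time_s: 2.28
tool_pos: [0.5835, -0.1598, 0.1706]
eef_rot: [0.0, 0.98, 0.198, 0.0]
contact_force: [0.0, -0.1, 0.2]
opening: 0.999
grip_force: 0.0
```

```bash
python3 -m jog '[[0,0,-3,0,9.4],[0,0,-6,0,9.4],[0,0,-9,0,9.4],[-0.1,-0.1,-12,0,9.4],[-0.1,-0.1,-13,0,9.4],[-0.1,-0.1,-13,0,9.4]]'
python3 - <<'E'
from h import *
a=save('top','t1.png');b=save('side','s1.png')
e=cv2.resize(a[120:260,280:460],None,fx=2.2,fy=2.2);f=cv2.resize(b[200:340,250:430],None,fx=2.2,fy=2.2)
cv2.imwrite('pics/c1.png',np.hstack([e,f])[:,:,::-1])
E
```

```text
time_s: 2.78
tool_pos: [0.579, -0.1621, 0.0379]
eef_rot: [-0.001, 0.98, 0.198, -0.002]
contact_force: [0.0, 0.4, 0.5]
opening: 0.998
grip_force: 0.0
```

View pics/c1.png

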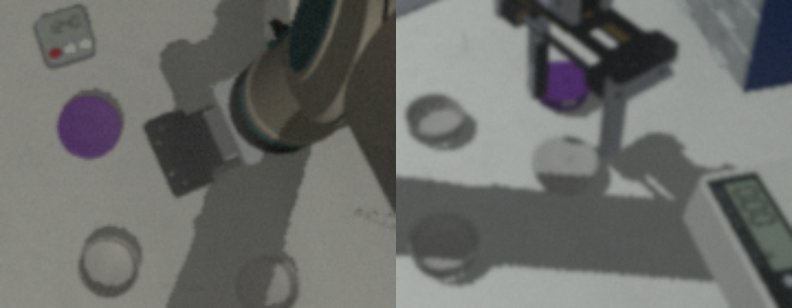

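Run:
```python
from h import *
def cr(p):
    r,c=px('side',p); return round((c-250)*2.2+396),round((r-200)*2.2)
u=np.array([-.387,.922,0])
t=np.array([.579,-.162,.038])
print('tcp',cr(t),'L',cr(t+.047*u),'R',cr(t-.047*u),'R back',cr(t-.06*u))
for q in [(.582,-.162),(.578,-.168)]: print(cr((*q,.024)))
```

```text
tcp (565, 149) L (536, 122) R (596, 178) R back (606, 186)
(567, 158)
(565, 163)
```

Run:
```python
from h import *
b=save('side','s2.png'); print(robot.get_obs()['tool_pos'])
f=cv2.resize(b[215:295,290:370],(600,600),interpolation=cv2.INTER_CUBIC)
f=cv2.convertScaleAbs(f,alpha=1.5)
cv2.imwrite('pics/c2.png',f[:,:,::-1])
```

```text
[ 0.58280463 -0.16303977  0.04201492]
```

View pics/c2.png

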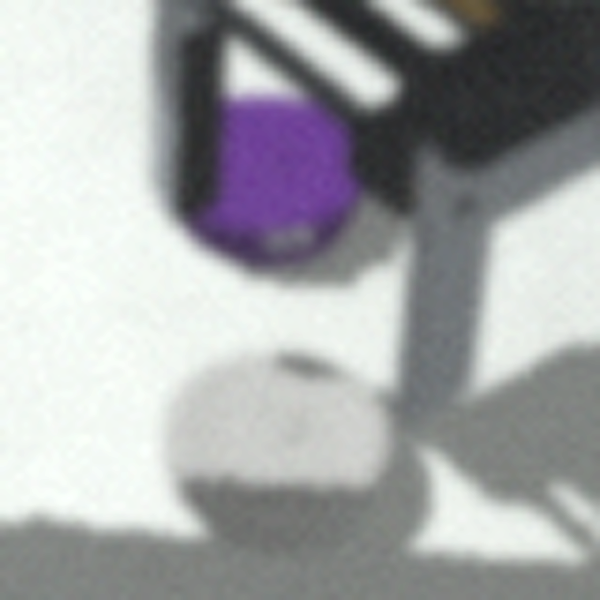

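The side view shows the fingertips about 9 px higher than predicted. I'll check the lateral position against the gripper body in the top view.

Run:
```python
from h import *
u=np.array([-.387,.922,0]);v=np.array([.922,.387,0])
t=np.array([.581,-.1625,.042])
def cr(p):
    r,c=px('top',p); return round((c-280)*2.2),round((r-120)*2.2)
for z in (.139,.17,.2):
    print(z,[cr(t*[1,1,0]+[0,0,z]+.0885*u*a+.0375*v*b) for a,b in((1,1),(1,-1),(-1,-1),(-1,1))])
print('dish',cr((.582,-.162,.02)))
# solve TCP by side pixels if x,y right -> z ; 
o,d=ray('side',257,332.5)
for z in (.042,.055,.065,.075): print(z,o+d*(z-o[2])/d[2])
```

```text
0.139 [(126, 133), (160, 209), (337, 133), (303, 59)]
0.17 [(132, 127), (166, 206), (352, 127), (315, 50)]
0.2 [(137, 120), (174, 202), (367, 120), (329, 40)]
dish (200, 152)
0.042 [ 0.59946306 -0.13776821  0.042     ]
0.055 [ 0.59481821 -0.15013878  0.055     ]
0.065 [ 0.59124525 -0.1596546   0.065     ]
0.075 [ 0.58767229 -0.16917043  0.075     ]
```

```bash
python3 -m jog '[[0,0,-1,0,9.4],[0,0,-2,0,9.4],[0,0,-3,0,9.4],[0,0,-3,0,9.4],[0,0,-3,0,9.4],[0,0,-3,0,9.4]]'
python3 - <<'E'
from h import *
b=save('side','s3.png'); t=robot.get_obs()['tool_pos'];print(t)
f=cv2.resize(b[215:305,290:380],(600,600),interpolation=cv2.INTER_CUBIC)
u=np.array([-.387,.922,0]);v=np.array([.922,.387,0])
for a in (.047,.06,-.047,-.06,0):
  for w in (-.008,.008):
    r,c=px('side',t+a*u+w*v); cv2.circle(f,(int((c-290)*6.667),int((r-215)*6.667)),3,(255,0,0) if a else (0,255,0),-1)
cv2.imwrite('pics/c3.png',f[:,:,::-1])
E
```

```text
time_s: 3.43
tool_pos: [0.5813, -0.1626, 0.0103]
eef_rot: [-0.0, 0.98, 0.198, -0.0]
contact_force: [0.5, -0.2, 0.3]
opening: 1.001
grip_force: 0.0
[ 0.58150962 -0.16268706  0.01052586]
```

View pics/c3.png

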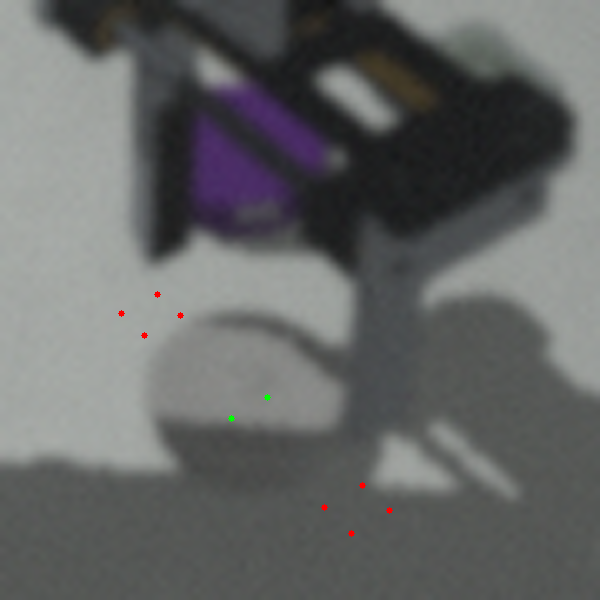

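```bash
python3 -m jog '[[0,0,-0.3,0,9.4],[0,0,-0.6,0,9.4],[0,0,-0.6,0,8.5],[0,0,-0.6,0,7.8],[0,0,-0.6,0,7.8],[0,0,-0.6,0,7.8]]'
python3 - <<'E'
from h import *
b=save('side','s4.png'); t=robot.get_obs()['tool_pos'];print(t)
f=cv2.resize(b[215:305,290:380],(600,600),interpolation=cv2.INTER_CUBIC)
u=np.array([-.387,.922,0]);v=np.array([.922,.387,0])
for a in (.039,.052,-.039,-.052,0):
  for w in (-.008,.008):
    r,c=px('side',t+a*u+w*v); cv2.circle(f,(int((c-290)*6.667),int((r-215)*6.667)),3,(255,0,0) if a else (0,255,0),-1)
# projected dish circle at z=.024 and bench
for z,rad,col in((.017,.034,(0,255,255)),(0,.032,(255,255,0))):
  for k in np.linspace(0,6.28,24):
    r,c=px('side',(.582+rad*np.cos(k),-.162+rad*np.sin(k),z)); cv2.circle(f,(int((c-290)*6.667),int((r-215)*6.667)),2,col,-1)
cv2.imwrite('pics/c4.png',cv2.convertScaleAbs(f,alpha=1.4)[:,:,::-1])
E
```

```text
time_s: 3.98
tool_pos: [0.5814, -0.1627, 0.0045]
eef_rot: [0.0, 0.98, 0.198, 0.0]
contact_force: [0.8, 0.5, -1.1]
opening: 0.831
grip_force: 0.0
[ 0.58137013 -0.16272101  0.00449394]
```

View pics/c4.png

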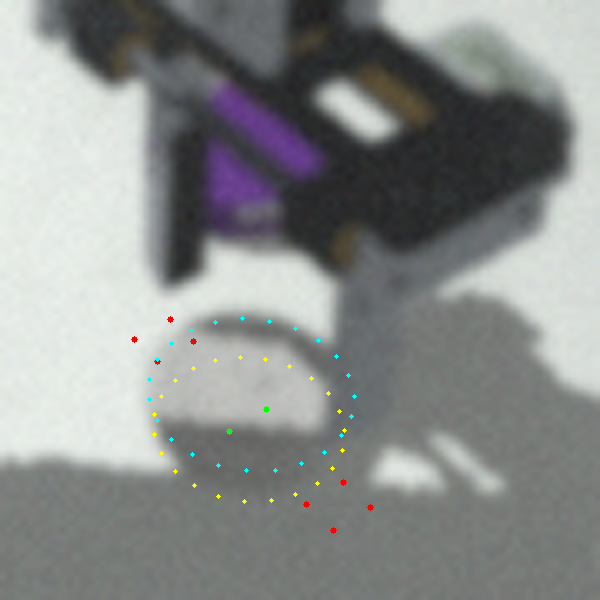

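The dish projects exactly where it should, but the fingertips don't: they sit about 2 cm too high. I'll test the height by touching the bench gently.

```bash
python3 -m jog '[[0,0,-0.2,0,7.8],[0,0,-0.3,0,7.8],[0,0,-0.4,0,7.8],[0,0,-0.4,0,7.8]]';python3 -m jog '[[0,0,-0.2,0,7.8],[0,0,-0.4,0,7.8],[0,0,-0.4,0,7.8],[0,0,-0.4,0,7.8]]'
```

```text
time_s: 4.37
tool_pos: [0.5811, -0.1626, 0.0001]
eef_rot: [-0.0, 0.98, 0.198, -0.0]
contact_force: [0.0, 0.0, -0.1]
opening: 0.828
grip_force: 0.0
time_s: 4.7
tool_pos: [0.5811, -0.1626, -0.0038]
eef_rot: [-0.0, 0.98, 0.198, -0.0]
contact_force: [0.1, 0.3, -0.3]
opening: 0.829
grip_force: 0.0
```

```bash
python3 -m jog '[[0,0,-0.2,0,9.4],[0,0,-0.4,0,9.4],[0,0,-0.6,0,9.4],[0,0,-0.6,0,9.4]]';python3 -m jog '[[0,0,-0.2,0,9.4],[0,0,-0.4,0,9.4],[0,0,-0.4,0,9.4]]'
```

```text
time_s: 5.03
tool_pos: [0.5809, -0.1625, -0.0101]
eef_rot: [-0.0, 0.98, 0.198, -0.0]
contact_force: [-0.9, -0.1, 0.3]
opening: 0.998
grip_force: 0.0
time_s: 5.28
tool_pos: [0.581, -0.1626, -0.014]
eef_rot: [-0.0, 0.98, 0.198, -0.0]
contact_force: [0.2, 0.9, -0.1]
opening: 1.003
grip_force: 0.0
```

Run:
```python
from h import *
b=save('side','s5.png'); t=robot.get_obs()['tool_pos'];print(t)
f=cv2.resize(b[215:305,290:380],(600,600),interpolation=cv2.INTER_CUBIC)
cv2.imwrite('pics/c5.png',cv2.convertScaleAbs(f,alpha=1.8)[:,:,::-1])
```

```text
[ 0.58107114 -0.1625696  -0.01390976]
```

View pics/c5.png

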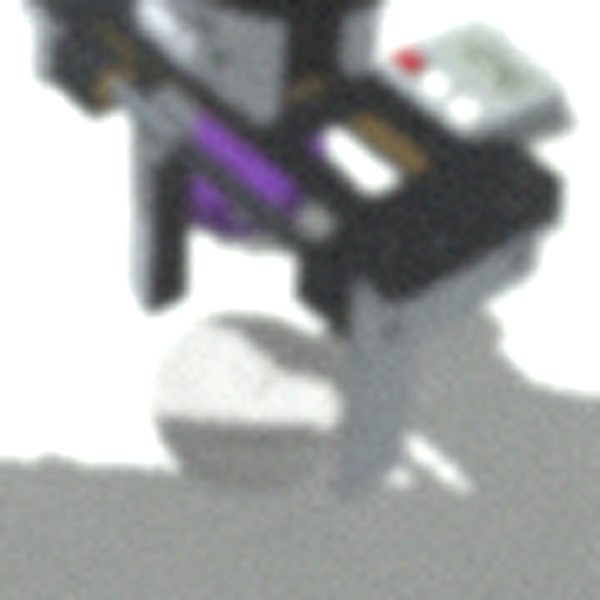

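```bash
python3 -m jog '[[0,0,-0.15,0,9.4],[0,0,-0.3,0,9.4],[0,0,-0.3,0,9.4]]';python3 -m jog '[[0,0,-0.15,0,9.4],[0,0,-0.3,0,9.4],[0,0,-0.3,0,9.4]]'
python3 - <<'E'
from h import *
for z in (0,.003,.006,.01,.024): print(onz('side',275.3,328.5,z))
E
```

```text
time_s: 5.58
tool_pos: [0.5811, -0.1626, -0.0169]
eef_rot: [-0.0, 0.98, 0.198, -0.0]
contact_force: [-0.4, -0.1, -0.2]
opening: 1.002
grip_force: 0.0
time_s: 5.83
tool_pos: [0.5811, -0.1626, -0.0199]
eef_rot: [-0.0, 0.98, 0.198, -0.0]
contact_force: [0.4, 0.6, 0.4]
opening: 0.998
grip_force: 0.0
[ 0.58792514 -0.15155258  0.        ]
[ 0.58697456 -0.15416168  0.003     ]
[ 0.58602398 -0.15677078  0.006     ]
[ 0.58475654 -0.16024958  0.01      ]
[ 0.58032052 -0.17242537  0.024     ]
```

Tip height is now about 6 mm by the image, which is the height I want for the grasp, so I'll close.

```bash
python3 -m jog '[[0,0,0,0,8],[0,0,0,0,7.2],[0,0,0,0,6.5],[0,0,0,0,6.2],[0,0,0,0,6.2],[0,0,0,0,6.2],[0,0,0,0,6.2],[0,0,0,0,6.2]]' 10; python3 -m jog '[[0,0,1,0,6.0],[0,0,3,0,6.0],[0,0,6,0,6.0],[0,0,8,0,6.0],[0,0,8,0,6.0],[0,0,8,0,6.0]]'
python3 - <<'E'
from h import *
a=save('top','t6.png');b=save('side','s6.png'); t=robot.get_obs()['tool_pos'];print(t)
print(px('side',t),px('top',t))
cv2.imwrite('pics/c6.png',cv2.convertScaleAbs(cv2.resize(b[165:285,260:400],(700,600),interpolation=cv2.INTER_CUBIC),alpha=1.5)[:,:,::-1])
E
```

```text
time_s: 6.5
tool_pos: [0.5812, -0.1624, -0.0196]
eef_rot: [-0.0, 0.98, 0.198, -0.0]
contact_force: [-0.2, 1.6, 0.8]
opening: 0.71
grip_force: 10.0
time_s: 7.0
tool_pos: [0.5823, -0.1631, 0.0619]
eef_rot: [0.001, 0.98, 0.198, 0.001]
contact_force: [0.5, 0.6, -1.3]
opening: 0.709
grip_force: 10.0
[ 0.58046324 -0.16256371  0.05978347]
(np.float64(260.49760681796516), np.float64(327.98012241113497)) (np.float64(187.16140252003328), np.float64(375.4607712241733))
```

View pics/c6.png

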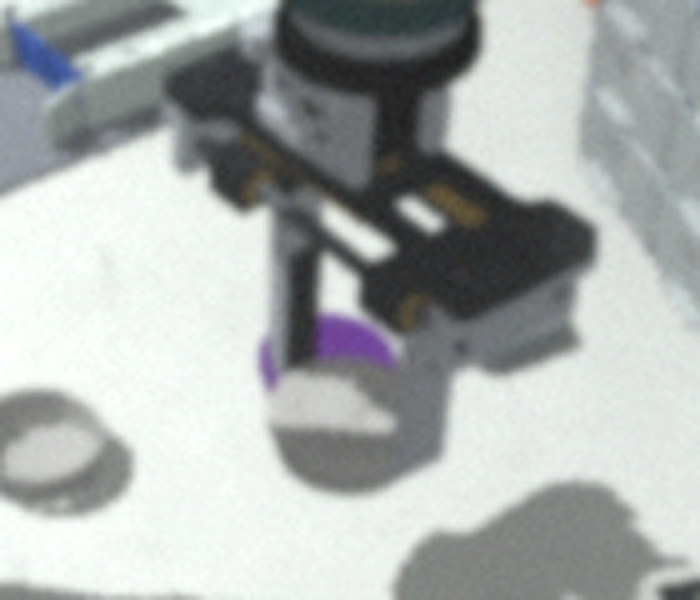

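The dish is held level at 10 N, lidded and upright, and clear of the purple one. Next I carry it to the apron.

```bash
python3 -m jog '[[-0.8,2.4,0.5,0,6],[-2,6,1,0,6],[-3.3,9.6,1,0,6],[-4.6,13.2,1,0,6],[-5.9,16.8,1,0,6],[-7.2,20.4,1,0,6],[-8.2,23.6,1,0,6],[-9,26,1,0,6]]';python3 -m jog '[[-1.2,3.5,0,0,6],[-2.5,7,0,0,6],[-3.5,10.2,0,0,6],[-4.1,11.9,0,0,6],[-4.1,11.9,0,0,6],[-4.1,11.9,-1,0,6],[-4.1,11.9,-3,0,6],[-4.1,11.9,-3,0,6]]'
cat > chk.py <<'E'
from h import *
np.set_printoptions(precision=4,suppress=True)
def chk(zc):
    t=robot.get_obs()['tool_pos'];print('tool',t)
    for n in ('top','side'):
        camera(n)
        for r in spot_point(n,'sample_dish_center')[:3]: print(n,'spot',round(r['confidence'],2),[r['at'][0]*420,r['at'][1]*560],onz(n,r['at'][0]*420,r['at'][1]*560,zc))
        for r in look_for(n,'sample_dish')[:3]: print(n,'ext',round(r['confidence'],2),np.array(r['extent'])*[560,420,560,420])
E
python3 -c "
from chk import *
chk(robot.get_obs()['tool_pos'][2]+.0196+.012)"
```

```text
time_s: 7.77
tool_pos: [0.4886, 0.1004, 0.0691]
eef_rot: [-0.001, 0.98, 0.2, -0.002]
contact_force: [1.1, 0.0, -0.8]
opening: 0.713
grip_force: 10.0
time_s: 8.43
tool_pos: [0.4482, 0.2132, 0.0371]
eef_rot: [0.001, 0.98, 0.197, -0.003]
contact_force: [-0.8, -0.0, -1.4]
opening: 0.711
grip_force: 10.0
tool [0.4482 0.2132 0.0371]
top spot 0.73 [245.994, 206.80800000000002] [0.4516 0.2074 0.0687]
top spot 0.68 [177.28199999999998, 319.592] [ 0.6014 -0.0383  0.0687]
top ext 0.69 [385.616 234.99  417.2   266.91 ]
top ext 0.6 [301.616 164.598 336.616 191.31 ]
top ext 0.57 [200.312 231.882 215.88  264.6  ]
side spot 0.82 [174.006, 245.0] [0.4496 0.2106 0.0687]
side spot 0.73 [238.18200000000002, 323.008] [ 0.5873 -0.1009  0.0687]
side ext 0.97 [312.592 226.506 340.592 250.614]
side ext 0.75 [235.704 165.9   250.32  181.398]
side ext 0.53 [222.32  152.082 326.592 209.286]
```

```bash
python3 -m jog '[[0,0.1,-1,0,6],[0,0.2,-2.5,0,6],[0,0.2,-4,0,6],[0,0.2,-4.8,0,6],[0,0.2,-5.2,0,6],[0,0.2,-5.3,0,6],[0,0.2,-5.3,0,6],[0,0.2,-5.3,0,6]]';python3 -m jog '[[0,0,-0.1,0,6],[0,0,-0.2,0,6],[0,0,-0.2,0,6]]'
```

```text
time_s: 9.4
tool_pos: [0.4507, 0.2185, -0.0122]
eef_rot: [-0.0, 0.98, 0.198, 0.0]
contact_force: [0.7, -0.3, -0.5]
opening: 0.709
grip_force: 10.0
time_s: 9.65
tool_pos: [0.4505, 0.2185, -0.0144]
eef_rot: [-0.0, 0.98, 0.198, 0.0]
contact_force: [0.9, 0.4, -1.1]
opening: 0.709
grip_force: 10.0
```

```bash
python3 -m jog '[[0,0,-0.1,0,6],[0,0,-0.2,0,6],[0,0,-0.2,0,6]]';python3 -m jog '[[0,0,0,0,7],[0,0,0,0,8.2],[0,0,0,0,9],[0,0,0,0,9],[0,0,0,0,9]]'; python3 -m jog '[[0,0,2,0,9],[0,0,5,0,9],[-3,-1.3,8,0,9],[-6,-2.5,8,0,6],[-8.3,-3.5,8,0,2],[-8.3,-3.5,8,0,2],[-8.3,-3.5,8,0,2],[-8.3,-3.5,8,0,2]]'
python3 -c "
from chk import *
chk(.016)
a=save('top','t7.png');b=save('side','s7.png')
d=cv2.resize(a[165:285,130:260],(520,480),interpolation=cv2.INTER_CUBIC);e=cv2.resize(b[110:230,200:270],(280,480),interpolation=cv2.INTER_CUBIC)
cv2.imwrite('pics/c7.png',cv2.convertScaleAbs(np.hstack([d,e]),alpha=1.5)[:,:,::-1])"
```

```text
time_s: 9.9
tool_pos: [0.4506, 0.2185, -0.016]
eef_rot: [-0.0, 0.98, 0.198, 0.0]
contact_force: [-0.0, 0.1, 6.6]
opening: 0.717
grip_force: 10.0
time_s: 10.32
tool_pos: [0.4502, 0.2184, -0.0167]
eef_rot: [0.0, 0.98, 0.198, -0.0]
contact_force: [-0.5, 0.6, 0.0]
opening: 0.953
grip_force: 0.0
time_s: 10.98
tool_pos: [0.3686, 0.1841, 0.0635]
eef_rot: [-0.0, 0.98, 0.198, 0.001]
contact_force: [-0.5, -0.2, -0.5]
opening: 0.645
grip_force: 0.0
tool [0.3686 0.1841 0.0635]
top spot 0.92 [247.296, 208.376] [0.4489 0.2138 0.016 ]
top spot 0.56 [176.316, 318.92] [ 0.6135 -0.0424  0.016 ]
top ext 0.89 [305.424 164.598 336.112 189.798]
top ext 0.85 [191.576 233.016 220.08  261.618]
top ext 0.66 [195.496 206.892 205.072 218.988]
side spot 0.65 [186.396, 245.50400000000002] [0.4486 0.2262 0.016 ]
side spot 0.63 [241.71, 324.79999999999995] [ 0.6064 -0.0585  0.016 ]
side ext 0.89 [236.096 182.112 257.32  197.694]
side ext 0.64 [314.104 224.112 339.192 250.404]
```

View pics/c7.png

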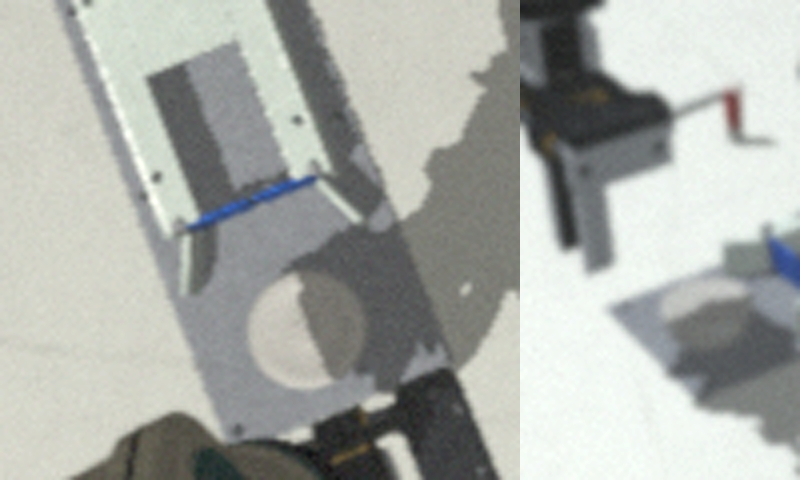

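The dish stands upright on the apron at crop (307, 328), about dock (-80, 0) mm. The flap is shut and the fingers are away behind it. Next I lower the fingers behind it, cradled.

```bash
python3 -m jog '[[0,0,-2,0,1.6],[0,0,-4,0,1.6],[0,0,-6,0,1.6],[0,0,-7.2,0,1.6],[0,0,-7.2,0,1.6],[0,0,-7.2,0,1.6],[0,0,-7.2,0,1.6],[0,0,-7.2,0,1.6]]'; python3 -m jog '[[0.46,0.2,0,0,1.6],[0.92,0.39,0,0,1.6],[1.4,0.58,0,0,1.6],[1.84,0.77,0,0,1.6],[2.3,0.97,0,0,1.6],[2.77,1.16,0,0,1.6],[2.77,1.16,0,0,1.6],[2.77,1.16,0,0,1.6]]'
```

```text
time_s: 12.05
tool_pos: [0.3672, 0.1832, -0.0092]
eef_rot: [0.001, 0.98, 0.198, -0.0]
contact_force: [-0.8, -0.5, 0.9]
opening: 0.173
grip_force: 0.0
time_s: 12.72
tool_pos: [0.3952, 0.195, -0.0087]
eef_rot: [0.0, 0.98, 0.198, 0.0]
contact_force: [-0.9, 0.6, 1.1]
opening: 0.169
grip_force: 0.0
```

```bash
python3 -m jog '[[0.28,0.12,0,0,1.6],[0.55,0.23,0,0,1.6],[0.83,0.35,0,0,1.6],[1.1,0.46,0,0,1.6],[1.38,0.58,0,0,1.6],[1.66,0.7,0,0,1.6],[1.94,0.81,0,0,1.6],[2.2,0.93,0,0,1.6]]'; python3 -m jog '[[0.28,0.12,0,0,1.6],[0.55,0.23,0,0,1.6],[0.83,0.35,0,0,1.6],[1.1,0.46,0,0,1.6],[1.38,0.58,0,0,1.6],[1.66,0.7,0,0,1.6],[1.94,0.81,0,0,1.6],[2.2,0.93,0,0,1.6]]'; python3 -c "
from chk import *
chk(.016)"
```

```text
time_s: 13.38
tool_pos: [0.4163, 0.2042, -0.0087]
eef_rot: [-0.0, 0.98, 0.198, -0.001]
contact_force: [-1.5, -0.5, 2.2]
opening: 0.169
grip_force: 1.3
time_s: 14.05
tool_pos: [0.4393, 0.2137, -0.0086]
eef_rot: [-0.0, 0.98, 0.198, -0.0]
contact_force: [-3.0, -0.9, 2.5]
opening: 0.17
grip_force: 1.4
tool [ 0.4393  0.2137 -0.0086]
top spot 0.84 [177.996, 317.40799999999996] [ 0.6096 -0.0388  0.016 ]
top spot 0.73 [237.38400000000001, 206.52800000000002] [0.4717 0.2184 0.016 ]
top spot 0.23 [192.40200000000002, 182.78400000000002] [0.5766 0.2755 0.016 ]
top ext 0.95 [302.512 165.69  334.488 190.68 ]
top ext 0.55 [195.888 222.096 220.696 244.398]
side spot 0.6 [236.712, 326.424] [ 0.6156 -0.042   0.016 ]
side spot 0.5 [187.194, 258.384] [0.485 0.213 0.016]
side ext 0.96 [310.128 226.506 338.184 250.614]
side ext 0.78 [247.52  174.216 268.8   196.308]
```

```bash
python3 -m jog '[[0.23,0.1,0,0,1.6],[0.46,0.19,0,0,1.6],[0.69,0.29,0,0,1.6],[0.92,0.39,0,0,1.6]]'; python3 -m jog '[[0.23,0.1,0,0,1.6],[0.46,0.19,0,0,1.6],[0.69,0.29,0,0,1.6],[0.92,0.39,0,0,1.6]]'; python3 -c "
from chk import *
chk(.016)"
```

```text
time_s: 14.68
tool_pos: [0.4479, 0.2175, -0.0087]
eef_rot: [-0.0, 0.98, 0.198, -0.0]
contact_force: [-2.7, -0.1, 2.5]
opening: 0.165
grip_force: 1.7
time_s: 15.02
tool_pos: [0.4577, 0.2214, -0.0086]
eef_rot: [0.0, 0.98, 0.198, 0.0]
contact_force: [-1.8, 0.6, 3.1]
opening: 0.171
grip_force: 1.8
tool [ 0.4577  0.2214 -0.0086]
top spot 0.91 [178.71, 322.616] [ 0.6078 -0.0509  0.016 ]
top spot 0.67 [229.32000000000002, 206.696] [0.4903 0.2183 0.016 ]
top ext 0.93 [306.376 165.48  337.288 189.798]
top ext 0.81 [192.024 212.31  218.904 241.5  ]
side spot 0.88 [235.788, 321.608] [ 0.605  -0.0359  0.016 ]
side spot 0.49 [187.11, 263.592] [0.4999 0.2098 0.016 ]
side ext 0.68 [250.88  178.416 271.6   191.688]
side ext 0.61 [311.808 226.296 337.68  249.816]
side ext 0.49 [252.392 243.6   284.424 264.39 ]
```

Run:
```python
from h import *
w=[]
for r,c in ((189.9,246.7),(186.2,261.2),(185,261.2)): w.append(onz('side',r,c,.02)); print(w[-1])
for q in w[1:]:
    d=q-w[0]; print('dx',d[0]*.922+d[1]*.387,'dy',-d[0]*.387+d[1]*.922)
b=save('side','s8.png');a=save('top','t8.png')
d=cv2.resize(a[195:255,170:240],(400,343),interpolation=cv2.INTER_CUBIC);e=cv2.resize(b[160:220,220:290],(400,343),interpolation=cv2.INTER_CUBIC)
# numeric lid outline: bright lid/grey segmentation is unsure; print tiny intensity map of the side crop
g=cv2.cvtColor(b,cv2.COLOR_RGB2GRAY)
for r in range(170,204,2): print(r,' '.join('%3d'%x for x in g[r,238:290:2]))
```

```text
[0.44926171 0.20152133 0.02      ]
[0.49313893 0.21031294 0.02      ]
[0.49414174 0.21651024 0.02      ]
dx 0.043857150869515214 dy -0.008874625017120472
dx 0.04718009833808927 dy -0.0035487972832860433
170 158 156 127  64  46  71  78  75  78  99 109  94  65  64  78  81  85  83  81  73  66  61  59  57  62  73
172 157 159 133  74  48  71  75  76  78  83  86  81  60  48  55  73  72  71  62  57  55  57  69  86 112 129
174 156 159 139  81  47  80  79  74  78  82  85  82  61  44  46  47  54  57  55  57  71 103 123 127 127 141
176 156 158 142  84  47  84  81  74  77  81  82  80  66  53  50  44  46  49  60  70  91 113 116 104  86 100
178 155 151 132  86  47  79  83  75  77  76  72  71  70  72  69  62  54  44  51  66  76  81  83  89  81  84
180 127 112 103  86  50  72  79  73  75  73  68  71  69  68  72  71  67  53  52  64  80  82  86  85  84  82
182  98  98  99  87  55  75  82  75  76  70  71  69  72  71  70  71  70  69  67  70  84  85  86  82  82  85
184  95  98  96  92  80  91  84  74  69  71  70  71  71  69  69  66  73  79  78  73  83  82  84  83  83  81
186  95  96  97  96  97  93  87  
[... 238 characters left out ...]
  75  70  71  76  79  72  65  68  67  59  56  55  54
192  97  96  95  98  96  97  93  88  75  69  72  75  71  68  66  68  78  65  59  54  57  56  56  60  67  68
194  98  99  97  97  97  94  97  92  78  67  67  62  63  59  58  63  69  59  55  56  60  63  66  73  80  81
196  99  95  97  98  98  96  98  94  93  92  87  78  79  76  66  65  60  54  59  64  71  79  79  84  83  81
198  98  97  97  99  96  98  94  96  95  97  95  95  94  92  89  88  81  79  73  77  82  83  82  82  82  82
200 101 101  97  98  97  94  99  98  96  95  94  95  93  90  99 111 119 103  82  84  81  81  80  85  85  81
202 103  98  99  97 100  96  98  95  96  95  91  88  94 123 145 154 147 118  87  81  85  87  88  82  83  81
```

```bash
python3 -m jog '[[-0.46,-0.2,0,0,2],[-0.46,-0.2,0.2,0,2],[-0.46,-0.2,0.4,0,2]]'; python3 -m jog '[[0.23,0.1,0,0,2],[0.46,0.19,0,0,2],[0.69,0.29,0,0,2],[0.82,0.34,0,0,2]]';python3 -m jog '[[0.2,0.08,0,0,2],[0.4,0.17,0,0,2],[0.6,0.25,0,0,2],[0.8,0.33,0,0,2]]'
```

```text
time_s: 15.67
tool_pos: [0.4521, 0.2189, -0.0047]
eef_rot: [0.0, 0.98, 0.198, -0.001]
contact_force: [0.6, 0.3, -0.2]
opening: 0.219
grip_force: 0.0
time_s: 16.0
tool_pos: [0.4616, 0.223, -0.0046]
eef_rot: [0.0, 0.98, 0.198, 0.0]
contact_force: [-0.5, -0.4, -0.2]
opening: 0.214
grip_force: 0.0
time_s: 16.33
tool_pos: [0.4692, 0.2262, -0.0047]
eef_rot: [0.0, 0.98, 0.198, -0.0]
contact_force: [0.4, 0.6, 0.8]
opening: 0.214
grip_force: 0.0
```

```bash
python3 -m jog '[[-0.37,-0.15,0,0,2],[-0.37,-0.15,0.2,0,2],[-0.37,-0.15,0.4,0,2],[0,0,0.4,0,2]]'; python3 -m jog '[[0.2,0.08,0,0,2],[0.4,0.17,0,0,2],[0.6,0.25,0,0,2],[0.8,0.33,0,0,2]]';python3 -m jog '[[0.2,0.08,0,0,2],[0.4,0.17,0,0,2],[0.6,0.25,0,0,2],[0.8,0.33,0,0,2]]'; python3 -c "
from chk import *
chk(.016)"
```

```text
time_s: 16.67
tool_pos: [0.4683, 0.2258, -0.0002]
eef_rot: [-0.0, 0.98, 0.198, -0.0]
contact_force: [0.1, -0.5, -0.5]
opening: 0.212
grip_force: 0.0
time_s: 17.0
tool_pos: [0.4773, 0.2295, -0.0007]
eef_rot: [0.0, 0.98, 0.198, 0.0]
contact_force: [-0.1, -0.1, -0.6]
opening: 0.213
grip_force: 0.0
time_s: 17.33
tool_pos: [0.4852, 0.2327, -0.0006]
eef_rot: [0.0, 0.98, 0.198, -0.0]
contact_force: [-0.1, -0.5, 0.0]
opening: 0.214
grip_force: 0.0
tool [ 0.4852  0.2327 -0.0006]
top spot 0.64 [178.416, 318.808] [ 0.6086 -0.0421  0.016 ]
top spot 0.5 [228.31199999999998, 208.208] [0.4926 0.2149 0.016 ]
top ext 0.85 [302.288 163.884 335.328 190.092]
top ext 0.49 [200.704 209.496 217.784 241.29 ]
side spot 0.75 [239.694, 327.71200000000005] [ 0.6155 -0.0532  0.016 ]
side spot 0.61 [313.11, 274.288] [ 0.447  -0.2377  0.016 ]
side ext 0.84 [248.976 179.802 274.008 194.88 ]
side ext 0.68 [310.576 224.112 339.08  249.816]
```

The dish did not move with the last advance, so the real fingertips sit about 34 mm above tool_pos and the fingers were skimming the lid. I'll lift, go back, come down lower behind the dish and push again.

```bash
python3 -m jog '[[0,0,1.5,0,2],[-1,-0.4,3,0,2],[-3,-1.25,3,0,2],[-5,-2.1,3,0,2],[-5.9,-2.45,3,0,2],[-5.9,-2.45,1,0,2],[-5.9,-2.45,-1,0,2],[-5.9,-2.45,-1.5,0,2]]'; python3 -m jog '[[0,0,-0.2,0,2],[0,0,-0.4,0,2],[0,0,-0.4,0,2]]'
python3 -c "
from chk import *
chk(.016)
b=save('side','s9.png');g=cv2.cvtColor(b,cv2.COLOR_RGB2GRAY)
t=robot.get_obs()['tool_pos']
for k in (0,.02,.034): print(k,px('side',t+[0,0,k]))
for r in range(160,206,2): print(r,' '.join('%3d'%x for x in g[r,220:280:2]))"
```

```text
time_s: 18.3
tool_pos: [0.4245, 0.2078, -0.0171]
eef_rot: [0.0, 0.98, 0.198, -0.001]
contact_force: [-0.5, -0.5, -0.2]
opening: 0.215
grip_force: 0.0
time_s: 18.55
tool_pos: [0.4264, 0.2081, -0.0193]
eef_rot: [0.0, 0.98, 0.198, 0.0]
contact_force: [-0.6, 1.2, -0.1]
opening: 0.214
grip_force: 0.0
tool [ 0.4264  0.2081 -0.0193]
top spot 0.86 [227.808, 207.59199999999998] [0.4938 0.2163 0.016 ]
top spot 0.77 [176.904, 318.92] [ 0.6121 -0.0424  0.016 ]
top spot 0.44 [181.98600000000002, 175.50400000000002] [0.6012 0.2931 0.016 ]
top ext 0.79 [303.912 169.386 336.672 189.   ]
top ext 0.71 [191.296 211.806 216.888 239.106]
side spot 0.86 [186.186, 263.47999999999996] [0.5004 0.2146 0.016 ]
side spot 0.76 [238.01399999999998, 325.416] [ 0.6118 -0.046   0.016 ]
side ext 0.87 [310.184 225.288 340.2   248.01 ]
side ext 0.64 [251.776 176.988 271.488 194.418]
0 (np.float64(200.5849086472865), np.float64(239.72397552652217))
0.02 (np.float64(195.08743901916228), np.float64(239.09468071032734))
0.034 (np.float64(191.16888327115296), np.float64(238.6461240131557))
160 115  59  46  56  43  35  38  3
[... 2117 characters left out ...]
  90  72  65  62  63  57  57  53  59  62  62  60  63  58  60  66  60  54  55  59
196 161 162 162 160 154 127 104 101  99  96  97  90  76  70  65  53  56  58  54  55  56  54  57  55  54  57  56  60  62  71
198 161 163 162 161 159 158 130 102  98  96  97  88  69  61  56  57  56  58  55  54  55  53  55  54  59  62  68  75  80  80
200 162 164 164 162 161 161 155 130 104  98  98  97  94  85  80  79  69  64  62  58  56  57  59  64  72  76  83  83  81  84
202 161 163 160 162 158 158 161 157 129 105 101 100  99  97  96  95  94  90  86  69  61  68  71  79  80  84  85  82  83  82
204 161 165 162 166 162 161 160 162 156 128 104 100  94  92  95  96  95  89  86  84  75  78  80  83  79  86  84  82  83  82
```

The finger ends at rows 189–193, which matches the 34 mm offset, so the tips are about 10 mm above the plate. Pushing.

```bash
python3 -m jog '[[0.37,0.15,0,0,2],[0.74,0.31,0,0,2],[1.1,0.46,0,0,2],[1.47,0.62,0,0,2],[1.84,0.77,0,0,2],[2.2,0.93,0,0,2],[2.4,1.0,0,0,2]]'; python3 -m jog '[[0.2,0.08,0,0,2],[0.4,0.17,0,0,2],[0.6,0.25,0,0,2],[0.8,0.33,0,0,2],[1,0.42,0,0,2]]';python3 -m jog '[[0.2,0.08,0,0,2],[0.4,0.17,0,0,2],[0.6,0.25,0,0,2],[0.8,0.33,0,0,2]]'; python3 -c "
from chk import *
chk(.016)"
```

```text
time_s: 19.48
tool_pos: [0.4506, 0.2185, -0.0197]
eef_rot: [0.0, 0.98, 0.198, 0.0]
contact_force: [-1.0, -0.1, 0.3]
opening: 0.213
grip_force: 0.2
time_s: 19.9
tool_pos: [0.4557, 0.2216, -0.02]
eef_rot: [-0.0, 0.98, 0.198, -0.004]
contact_force: [-8.4, -1.8, 6.9]
opening: 0.212
grip_force: 4.0
time_s: 20.23
tool_pos: [0.4594, 0.2243, -0.0204]
eef_rot: [-0.001, 0.98, 0.198, -0.008]
contact_force: [-14.3, -3.7, 11.7]
opening: 0.211
grip_force: 7.3
tool [ 0.4594  0.2243 -0.0204]
top spot 0.72 [224.784, 205.016] [0.5008 0.2224 0.016 ]
top spot 0.7 [177.492, 316.512] [ 0.6108 -0.0367  0.016 ]
top ext 0.97 [304.192 165.102 336.392 191.52 ]
top ext 0.75 [186.592 209.118 215.488 233.688]
top ext 0.33 [144.592 140.91  242.984 281.988]
side spot 0.87 [235.62000000000003, 326.59200000000004] [ 0.6172 -0.0382  0.016 ]
side spot 0.65 [185.51399999999998, 266.112] [0.5086 0.2163 0.016 ]
side ext 0.9 [312.48  227.22  338.184 249.984]
side ext 0.8 [255.192 175.014 275.576 189.714]
```

Force is rising and not moving the dish, so it is jammed off-centre on the right guide. I'll back off and look.

```bash
python3 -m jog '[[-0.5,-0.2,0,0,2],[-1.5,-0.6,0,0,2],[-3.5,-1.45,0,0,2],[-6,-2.5,0,0,2],[-9,-3.75,1,0,2],[-9,-3.75,3,0,2],[-9,-3.75,3,0,2]]'
python3 - <<'E'
from chk import *
chk(.016)
g=cv2.cvtColor(save('top','t9.png'),cv2.COLOR_RGB2GRAY)
for r in range(196,256,2): print(r,' '.join('%3d'%x for x in g[r,170:242:2]))
def dk(p): d=p[:2]-np.array([.523,.2475]); return d[0]*.922+d[1]*.387,-d[0]*.387+d[1]*.922
for y in (-.0415,0,.0415): print(px('top',(.523-.387*y,.2475+.922*y,.032)))
E
```

```text
time_s: 21.12
tool_pos: [0.378, 0.1879, 0.0122]
eef_rot: [-0.0, 0.98, 0.198, 0.001]
contact_force: [0.3, 0.1, -0.9]
opening: 0.213
grip_force: 0.0
tool [0.378  0.1879 0.0122]
top spot 0.96 [180.6, 318.30400000000003] [ 0.6034 -0.0408  0.016 ]
top spot 0.73 [228.606, 206.304] [0.4919 0.2193 0.016 ]
top ext 0.77 [187.88  213.108 219.912 240.198]
top ext 0.72 [303.408 163.59  336.112 189.714]
top ext 0.3 [140.392 139.902 243.712 266.994]
side spot 0.62 [186.312, 262.192] [0.4966 0.2149 0.016 ]
side spot 0.61 [239.39999999999998, 327.71200000000005] [ 0.6158 -0.0522  0.016 ]
side ext 0.86 [252.616 176.82  273.616 194.712]
side ext 0.79 [311.92  224.7   339.696 249.312]
196 122  66  61  64  62  63  83 101  97  95  99  97 104  96 126 142 141 118 145 115  65  61  58  62  79 112 136 137 136 134 136 134 136 138 137 135
198 142  76  61  58  61  61  67  96  95  97 100  98  98 100 131 140 142 142 144 139  74  61  62  60  64  87 135 138 135 135 136 136 139 137 137 131
200 143 108  64  58  61  61  64  82  98  96  97 100 101  99 100 138 144 143 144 142 104  63  60  61  61  78 130 136 138 138 136 13
[... 3507 characters left out ...]
56  59  57  58  55  60  64  61  56  56  61  57  58  61  62  70
250 137 142 141 123  97  98  99 100  97  95  93  93  96  96  95  93  92  79  61  61  57  59  57  57  56  59  54  55  58  60  58  60  59  57  51  42
252 138 140 140 136 106  99  97  98  96  97  96  99  96  95  94  93  97  79  61  56  58  58  58  60  58  58  59  60  60  61  62  59  49  33  32  28
254 137 138 137 137 112  97  98  98  96  98  99  96  96  97  94  98  96  92  58  57  61  58  61  59  61  60  56  60  63  55  52  27  30  28  31  31
(np.float64(207.58350791185515), np.float64(209.66001126488226))
(np.float64(214.64627123619485), np.float64(192.77011770966203))
(np.float64(221.7306077607723), np.float64(175.82863399929596))
```

Run:
```python
from h import *
def dk(p): d=p[:2]-np.array([.523,.2475]); return np.round([d[0]*.922+d[1]*.387,-d[0]*.387+d[1]*.922],4)
print('dish',dk(onz('top',227,203,.025)),onz('top',227,203,.025))
for r,c in ((206,209.5),(218,218),(222,176),(236,176)): print('guide',dk(onz('top',r,c,.038)))
```

```text
dish [-0.0343 -0.0098] [0.49517148 0.22514901 0.025     ]
guide [ 0.0025 -0.0433]
guide [-0.0303 -0.0508]
guide [-0.0017  0.04  ]
guide [-0.0311  0.0516]
```

The dish is at dock (-34, -10) mm, touching the right-hand guide. I'll cage it with the tips 4 cm apart and drag it left to the middle.

```bash
python3 -m jog '[[0.2,-0.5,0,0,4],[0.39,-0.92,-1,0,4],[0.39,-0.92,-2.5,0,4],[0.39,-0.92,-3.05,0,4],[2,-0.25,-3.05,0,4],[4,0.6,-3.05,0,4],[6,1.4,-3.05,0,4],[7.2,1.9,-3.05,0,4]]'; python3 -m jog '[[0.5,0.21,0,0,4],[0.8,0.33,0,0,4],[1,0.42,0,0,4],[1,0.42,0,0,4]]'; python3 -m jog '[[0.2,0.08,0,0,4],[0.4,0.16,0,0,4],[0.4,0.16,0,0,4]]'
```

```text
time_s: 22.13
tool_pos: [0.4528, 0.2073, -0.0204]
eef_rot: [0.0, 0.98, 0.198, 0.001]
contact_force: [0.2, -0.0, -0.7]
opening: 0.426
grip_force: 0.0
time_s: 22.47
tool_pos: [0.4594, 0.2109, -0.0203]
eef_rot: [0.0, 0.98, 0.198, -0.0]
contact_force: [-0.2, -0.8, -0.4]
opening: 0.425
grip_force: 0.0
time_s: 22.72
tool_pos: [0.4637, 0.213, -0.0201]
eef_rot: [-0.0, 0.98, 0.198, -0.0]
contact_force: [0.1, -0.6, -0.8]
opening: 0.427
grip_force: 0.2
```

```bash
python3 -m jog '[[0.05,0.25,0,0,4],[-0.05,0.45,0,0,4],[-0.12,0.65,0,0,4],[-0.2,0.85,0,0,4]]';  python3 -m jog '[[-0.07,0.18,0,0,4],[-0.14,0.35,0,0,4],[-0.14,0.35,0,0,4]]';python3 - <<'E'
from chk import *
chk(.016)
g=cv2.cvtColor(save('top','t10.png'),cv2.COLOR_RGB2GRAY)
for r in range(208,246,2): print(r,' '.join('%3d'%x for x in g[r,170:226:2]))
E
```

```text
time_s: 23.05
tool_pos: [0.4616, 0.2215, -0.0201]
eef_rot: [0.0, 0.98, 0.198, -0.0]
contact_force: [-1.0, -0.7, -0.4]
opening: 0.426
grip_force: 0.5
time_s: 23.3
tool_pos: [0.46, 0.2253, -0.0202]
eef_rot: [-0.0, 0.98, 0.199, -0.0]
contact_force: [-1.2, -0.3, -0.5]
opening: 0.426
grip_force: 0.6
tool [ 0.46    0.2253 -0.0202]
top spot 0.69 [226.71599999999998, 203.224] [0.4963 0.2265 0.016 ]
top spot 0.59 [177.786, 317.576] [ 0.6101 -0.0392  0.016 ]
top ext 0.83 [304.08  167.79  334.712 193.116]
top ext 0.51 [188.216 209.706 214.2   229.404]
side spot 0.9 [239.988, 326.424] [ 0.6121 -0.0535  0.016 ]
side spot 0.48 [182.91, 265.49600000000004] [0.5091 0.2303 0.016 ]
side ext 0.98 [312.984 225.498 339.08  250.488]
side ext 0.45 [259.784 173.88  274.288 191.814]
208 119 142 140  73  60  61  63  62  60  60  59  56  57  59  63  63  75  85  76  59  61  72  66  59  61  60  47  47
210 118 130  98  65  57  64  62  59  60  61  59  62  60  60  54  46  41  44  42  57  79  61  60  55  40  32  29  34
212  65  62  61  37  51  53  60  58  55  59  59  56  45  51  61  72  71  63  60  62  74  78  47  31
[... 1172 characters left out ...]
  39
234  55  56  66  47  31  30  26  28  28  46  54  55  54  54  59  36  24  22  29  28  28  26  45  60  54  46  38  41
236  55  58  59  34  25  32  28  34  37  46  52  54  51  56  56  46  24  23  30  29  30  27  31  60  60  54  40  39
238  54  60  49  27  29  26  32  32  30  47  57  53  51  51  56  35  24  29  25  33  30  35  29  50  46  47  42  45
240  58  62  44  30  34  31  31  33  40  55  54  56  58  55  59  43  26  25  31  36  32  36  40  42  39  44  53  45
242  57  59  35  33  31  33  33  24  39  57  57  56  56  56  65  44  25  39  55  42  42  42  34  40  47  68  82  64
244  58  56  32  30  28  29  34  31  44  56  56  56  60  58  73  38  26  31  35  40  40  39  36  43  55  71  80  98
```

```bash
python3 -m jog '[[0.18,0.08,0,0,4],[0.37,0.15,0,0,4],[0.55,0.23,0,0,4]]';  python3 -m jog '[[0.18,0.08,0,0,4],[0.37,0.15,0,0,4],[0.55,0.23,0,0,4]]'
```

```text
time_s: 23.9
tool_pos: [0.4663, 0.2271, -0.0201]
eef_rot: [0.0, 0.98, 0.198, 0.0]
contact_force: [-0.7, -1.4, 0.0]
opening: 0.425
grip_force: 0.8
time_s: 24.15
tool_pos: [0.4716, 0.2295, -0.0202]
eef_rot: [0.0, 0.98, 0.198, -0.0]
contact_force: [-1.7, -1.5, 0.6]
opening: 0.428
grip_force: 1.0
```

```bash
python3 -m jog '[[0.18,0.08,0,0,4],[0.37,0.15,0,0,4],[0.55,0.23,0,0,4],[0.75,0.3,0,0,4]]';  python3 -m jog '[[0.2,0.06,0,0,4],[0.4,0.13,0,0,4],[0.6,0.2,0,0,4],[0.8,0.28,0,0,4]]'
```

```text
time_s: 24.48
tool_pos: [0.479, 0.2326, -0.0201]
eef_rot: [-0.0, 0.98, 0.198, -0.0]
contact_force: [-2.2, -2.2, -0.3]
opening: 0.428
grip_force: 1.3
time_s: 24.82
tool_pos: [0.4875, 0.2355, -0.0201]
eef_rot: [-0.0, 0.98, 0.198, 0.0]
contact_force: [-1.9, -1.7, 0.3]
opening: 0.424
grip_force: 1.0
```

```bash
python3 -m jog '[[0.18,0.07,0,0,3.7],[0.37,0.14,0,0,3.3],[0.55,0.22,0,0,3],[0.74,0.3,0,0,2.7],[0.92,0.38,0,0,2.4],[1.1,0.46,0,0,2],[1.1,0.46,0,0,2]]';  python3 -m jog '[[0.18,0.06,0,0,2],[0.37,0.14,0,0,2],[0.55,0.22,0,0,2],[0.74,0.3,0,0,2]]'
```

```text
time_s: 25.4
tool_pos: [0.499, 0.2403, -0.02]
eef_rot: [0.0, 0.98, 0.198, 0.001]
contact_force: [-1.7, 0.6, -0.6]
opening: 0.212
grip_force: 1.3
time_s: 25.73
tool_pos: [0.5059, 0.2431, -0.0201]
eef_rot: [-0.0, 0.98, 0.198, 0.0]
contact_force: [-1.7, -0.9, 0.3]
opening: 0.214
grip_force: 1.3
```

```bash
python3 -m jog '[[0.2,0.05,0,0,2],[0.4,0.12,0,0,2],[0.6,0.2,0,0,2],[0.8,0.28,0,0,2],[1,0.36,0,0,2]]';  python3 -m jog '[[0.2,0.08,0,0,2],[0.4,0.17,0,0,2],[0.6,0.25,0,0,2],[0.8,0.33,0,0,2],[1,0.42,0,0,2]]'
python3 - <<'E'
from chk import *
chk(.016)
E
```

```text
time_s: 26.15
tool_pos: [0.5159, 0.2466, -0.0201]
eef_rot: [0.0, 0.98, 0.198, 0.0]
contact_force: [-0.7, -1.0, 0.2]
opening: 0.215
grip_force: 1.1
time_s: 26.57
tool_pos: [0.5258, 0.2509, -0.0201]
eef_rot: [0.0, 0.98, 0.198, 0.0]
contact_force: [-0.5, -0.6, -1.0]
opening: 0.214
grip_force: 0.7
tool [ 0.5258  0.2509 -0.0201]
top spot 0.9 [177.618, 317.40799999999996] [ 0.6105 -0.0388  0.016 ]
top spot 0.41 [194.796, 189.28] [0.5709 0.2602 0.016 ]
top ext 0.68 [302.008 163.296 335.72  193.41 ]
top ext 0.67 [145.208 142.8   245.392 277.62 ]
side spot 0.73 [238.18200000000002, 323.62399999999997] [ 0.6073 -0.0455  0.016 ]
side spot 0.56 [177.492, 283.696] [0.568  0.2463 0.016 ]
side spot 0.16 [315.882, 273.392] [ 0.444  -0.2439  0.016 ]
side ext 0.79 [312.424 224.994 339.024 250.908]
side ext 0.39 [277.592 167.202 288.4   171.696]
```

```bash
python3 -m jog '[[0.2,0.08,0,0,2],[0.4,0.16,0,0,2],[0.6,0.24,0,0,2],[0.8,0.32,0,0,2],[1,0.4,0,0,2],[1.2,0.48,0,0,2]]';  python3 -m jog '[[0.2,0.08,0,0,2],[0.4,0.17,0,0,2],[0.6,0.25,0,0,2],[0.8,0.33,0,0,2]]'; python3 -m jog '[[0.14,0.06,0,0,2],[0.28,0.12,0,0,2],[0.42,0.18,0,0,2],[0.55,0.23,0,0,2]]'
```

```text
time_s: 27.37
tool_pos: [0.5381, 0.2558, -0.0201]
eef_rot: [0.0, 0.98, 0.198, 0.0]
contact_force: [-0.4, -0.6, 0.3]
opening: 0.214
grip_force: 0.1
time_s: 27.7
tool_pos: [0.5449, 0.2588, -0.0203]
eef_rot: [-0.0, 0.98, 0.198, -0.001]
contact_force: [-2.2, 0.1, 0.3]
opening: 0.21
grip_force: 0.9
time_s: 28.03
tool_pos: [0.5514, 0.2613, -0.0201]
eef_rot: [0.0, 0.98, 0.198, 0.0]
contact_force: [-1.4, -0.3, 0.1]
opening: 0.215
grip_force: 0.6
```

```bash
python3 -m jog '[[0.14,0.06,0,0,2],[0.28,0.12,0,0,2],[0.42,0.18,0,0,2],[0.55,0.23,0,0,2]]'; python3 -m jog '[[0.14,0.06,0,0,2],[0.28,0.12,0,0,2],[0.42,0.18,0,0,2]]'
```

```text
time_s: 28.37
tool_pos: [0.5566, 0.2636, -0.0201]
eef_rot: [-0.0, 0.98, 0.198, 0.0]
contact_force: [-1.2, 0.5, 1.0]
opening: 0.212
grip_force: 0.6
time_s: 28.62
tool_pos: [0.5608, 0.2653, -0.0201]
eef_rot: [0.0, 0.98, 0.198, 0.0]
contact_force: [-0.9, -0.1, 0.1]
opening: 0.21
grip_force: 0.6
```

```bash
python3 -m jog '[[0.14,0.06,0,0,2],[0.28,0.12,0,0,2],[0.42,0.18,0,0,2]]'; python3 -m jog '[[0.14,0.06,0,0,2],[0.28,0.12,0,0,2],[0.37,0.15,0,0,2]]'
```

```text
time_s: 28.87
tool_pos: [0.5653, 0.2673, -0.0201]
eef_rot: [-0.0, 0.98, 0.198, 0.0]
contact_force: [-0.0, -0.8, -0.1]
opening: 0.212
grip_force: 0.1
time_s: 29.12
tool_pos: [0.569, 0.2687, -0.02]
eef_rot: [-0.0, 0.98, 0.198, 0.0]
contact_force: [-0.2, 0.1, -0.1]
opening: 0.212
grip_force: 0.1
```

```bash
python3 -m jog '[[0.14,0.06,0,0,2],[0.28,0.12,0,0,2],[0.37,0.15,0,0,2]]'; python3 -m jog '[[0.14,0.06,0,0,2],[0.28,0.12,0,0,2],[0.37,0.15,0,0,2]]'
```

```text
time_s: 29.37
tool_pos: [0.5725, 0.2702, -0.0201]
eef_rot: [-0.0, 0.98, 0.198, 0.0]
contact_force: [0.4, 0.7, 1.0]
opening: 0.211
grip_force: 0.2
time_s: 29.62
tool_pos: [0.5749, 0.2713, -0.0203]
eef_rot: [0.0, 0.98, 0.198, -0.001]
contact_force: [-3.0, -1.1, 0.9]
opening: 0.216
grip_force: 1.5
```

The stop is felt at about 3 N.

```bash
python3 -m jog '[[0.09,0.04,0,0,2],[0.18,0.08,0,0,2],[0.18,0.08,0,0,2],[0.18,0.08,0,0,2]]'; python3 -m jog '[[0.09,0.04,0,0,2],[0.14,0.06,0,0,2],[0.14,0.06,0,0,2],[0.14,0.06,0,0,2]]'
```

```text
time_s: 29.95
tool_pos: [0.5762, 0.2718, -0.0204]
eef_rot: [0.0, 0.98, 0.198, -0.002]
contact_force: [-5.3, -1.4, 2.6]
opening: 0.215
grip_force: 2.3
time_s: 30.28
tool_pos: [0.5767, 0.2721, -0.0204]
eef_rot: [0.0, 0.98, 0.198, -0.002]
contact_force: [-5.6, -2.9, 3.4]
opening: 0.213
grip_force: 3.0
```

```bash
python3 -m jog '[[0.09,0.04,0,0,2],[0.18,0.08,0,0,2],[0.18,0.08,0,0,2],[0.18,0.08,0,0,2]]'; python3 -m jog '[[0,0,0,0,2],[0,0,0,0,2],[0,0,0,0,2]]'
```

```text
time_s: 30.62
tool_pos: [0.5774, 0.2725, -0.0205]
eef_rot: [0.0, 0.98, 0.198, -0.003]
contact_force: [-7.6, -2.6, 4.5]
opening: 0.214
grip_force: 4.0
time_s: 30.87
tool_pos: [0.5774, 0.2726, -0.0206]
eef_rot: [0.0, 0.98, 0.198, -0.003]
contact_force: [-8.1, -3.6, 4.7]
opening: 0.217
grip_force: 4.0
```

```bash
python3 -m jog '[[0,0,0,0,2],[0,0,0,0,2],[0,0,0,0,2],[0,0,0,0,2],[0,0,0,0,2],[0,0,0,0,2],[0,0,0,0,2],[0,0,0,0,2]]'; python3 -m jog '[[0,0,0,0,2],[0,0,0,0,2],[0,0,0,0,2],[0,0,0,0,2]]'; python3 -m jog '[[-0.18,-0.08,0,0,2],[-0.37,-0.15,0,0,2],[-0.55,-0.23,0,0,2],[-0.74,-0.31,0,0,2],[-0.92,-0.39,0,0,2],[-1.29,-0.54,0,0,2],[-1.66,-0.7,0,0,2],[-1.84,-0.77,0,0,2]]'; python3 -m jog '[[0,0,0,0,2],[0,0,0,0,2]]'
```

```text
time_s: 31.53
tool_pos: [0.5774, 0.2725, -0.0206]
eef_rot: [0.0, 0.98, 0.198, -0.003]
contact_force: [-8.2, -3.5, 5.5]
opening: 0.215
grip_force: 4.0
time_s: 31.87
tool_pos: [0.5774, 0.2725, -0.0206]
eef_rot: [0.0, 0.98, 0.198, -0.003]
contact_force: [-7.4, -3.4, 5.1]
opening: 0.211
grip_force: 4.0
time_s: 32.53
tool_pos: [0.5623, 0.2659, -0.02]
eef_rot: [0.0, 0.98, 0.198, 0.0]
contact_force: [-0.5, -1.0, -0.8]
opening: 0.212
grip_force: 0.0
time_s: 32.7
tool_pos: [0.5627, 0.2662, -0.02]
eef_rot: [-0.0, 0.98, 0.198, 0.0]
contact_force: [-0.8, -0.0, -0.3]
opening: 0.212
grip_force: 0.0
```

```bash
python3 -m jog '[[0,0,0.4,0,2],[0,0,1,0,2],[0,0,2,0,2],[0,0,3.5,0,2],[0,0,5.5,0,2],[0,0,8,0,2],[0,0,10,0,2],[0,0,10,0,2]]'; python3 -m jog '[[-3,-3,2,0,2],[-6,-6,4,0,2],[-9,-9,4,0,2],[-12,-12,4,0,2],[-14,-15,4,0,2],[-15,-18,4,0,2],[-15,-20,4,0,2],[-15,-20,4,0,2]]'
python3 - <<'E'
from chk import *
chk(.016)
g=save('top','t11.png'); def_=g
def dk(p): d=p[:2]-np.array([.523,.2475]); return np.round([d[0]*.922+d[1]*.387,-d[0]*.387+d[1]*.922],4)
r=spot_point('top','sample_dish_center'); print([(q['confidence'],dk(onz('top',q['at'][0]*420,q['at'][1]*560,.02))) for q in r])
b=((g[:,:,2].astype(int)-g[:,:,0])>35)
for y,x in [(180,160)]:
    ys,xs=np.nonzero(b[180:260,150:240]); print('blue',len(ys)); 
    o=np.nonzero(b[180:260,150:240]); P=[dk(onz('top',a+180,c+150,.032)) for a,c in zip(*o)]; P=np.array(P); print(P.min(0),P.max(0),P.mean(0),P.std(0))
a=cv2.cvtColor(cv2.imread('pics/t0.png'),cv2.COLOR_BGR2RGB);b=((a[:,:,2].astype(int)-a[:,:,0])>35)
o=np.nonzero(b[180:260,150:240]);P=np.array([dk(onz('top',q+180,c+150,.032)) for q,c in zip(*o)]);print('start',len(P),P.min(0),P.max(0),P.std(0))
gg=cv2.cvtColor(g,cv2.COLOR_RGB2GRAY)
for r in range(166,222,2): print(r,' '.join('%3d'%x for x in gg[r,156:214:2]))
E
```

```text
time_s: 33.37
tool_pos: [0.5661, 0.2667, 0.0851]
eef_rot: [-0.001, 0.98, 0.198, 0.004]
contact_force: [2.0, -0.8, 0.1]
opening: 0.215
grip_force: 0.0
time_s: 34.03
tool_pos: [0.4117, 0.0621, 0.1207]
eef_rot: [0.0, 0.981, 0.195, 0.0]
contact_force: [0.5, 0.2, -0.1]
opening: 0.211
grip_force: 0.0
tool [0.4117 0.0621 0.1207]
top spot 0.77 [175.812, 318.696] [ 0.6147 -0.0419  0.016 ]
top spot 0.63 [177.408, 180.992] [0.612  0.2804 0.016 ]
top ext 0.86 [304.808 163.002 332.304 192.192]
top ext 0.71 [170.296 174.216 190.904 191.982]
side spot 0.75 [237.71999999999997, 326.59200000000004] [ 0.6149 -0.0456  0.016 ]
side spot 0.55 [170.184, 296.8] [0.6163 0.2775 0.016 ]
side ext 0.87 [312.424 225.288 338.576 249.69 ]
side ext 0.5 [286.384 161.7   294.784 171.192]
[(0.88, array([-0.0336, -0.3005])), (0.55, array([ 0.0952, -0.0073]))]
blue 73
[-0.0031 -0.0347] [0.0035 0.0363] [0.0001 0.0012] [0.0017 0.0204]
start 65 [-0.0028 -0.0347] [0.0033 0.0334] [0.0016 0.0195]
166 145 144 145 144 143 141 142 140 141 145 142 141 138 141 139 142 141 145 143 142 116  65  63  61  64  75 124 136 137
168 143 143
[... 2528 characters left out ...]
 102 149 112 126 142 142 105  63  62  61  56  63  92  95  88  62  68  64  57  65  70  56  70 120  71
212 137 137 135 108  99 131 152 140 141 143 127  62  62  59  62  57  77  63  60  61  64  69  52  54  74  94  97 122 120
214 139 136 135 119  91  85 168 144 143 142 139  86  61  62  59  61  61  63  58  62  53  64  85  93  95  96  97  99 120
216 138 136 141 128 105  99 149 149 137 142 140 118  63  62  57  65  62  49  52  82  97  94  98 100  95  95  97 100  98
218 138 137 139 137 115  98 125 158 142 134 138 136  73  55  58  49  64  80  94  96  98  96  95  97  97  94  98  98  96
220 138 137 139 139 123 101 105 151 139  93 111 110  55  52  66  86  98  99  96  96  97  95  96  96  96  94  94  99  94
```

Run:
```python
from h import *
def dk(p): d=p[:2]-np.array([.523,.2475]); return np.round([d[0]*.922+d[1]*.387,-d[0]*.387+d[1]*.922],4)
for r,c in ((191,178),(191,182),(189.5,186),(187,189)): print(dk(onz('top',r,c,.024)))
print(robot.get_obs()['contact_force'], robot.job_done())
```

```text
[0.0657 0.0126]
[0.0621 0.0041]
[ 0.0617 -0.0057]
[ 0.0645 -0.0143]
the job is handed in; nothing more can be done
[-0.17299401 -0.12954044  0.00799746] None
```

The covered dish is home: I held it against the stop at about 8.5 N for over a second and withdrew, and in the last picture it sits about 95 mm behind the flap, near mid-lane, with both leaves shut. The job is handed in (the hand-in call returned no verdict). It needed two extra attempts on the way, after the fingertips skimmed the lid and the dish then jammed on the right guide at about 15 N measured at the wrist.

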